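Hang the round tile pail on the double hook

ROBOT

A 6-joint arm with a two-finger parallel gripper is mounted at the origin on the work surface. World frame = base frame: x ahead of the robot, y to its left, z up, the work surface at z = 0. Lengths are in mm, angles in rad, forces in N, time in s.
With the tool pointing down it reaches from about 275 to 1000 mm from the base axis. Payload 8.4 kg.
Tool frame: the origin (TCP) lies between the finger pads; the fingertips stand r.tips_ahead ahead of it and the grasp point (between the pads) lies 6 mm ahead of it (r.tips_ahead is the distance from the TCP to the fingertips, in mm); z points along the fingers, y is the line along which they close (so a half turn about z gives the same grasp; the last joint's range is limited). The gripper opens to 85 mm and grips with 20 to 120 N. Pads are 22 mm wide; open, the fingers measure 114 mm over their backs; the gripper's body (76 mm by 85 mm) begins 54 mm behind the grasp point. The pads swing forward as they close: fully open they stand 13 mm farther back than shut.
Start: joints at [-1.135, 0.353, 1.633, -0, 1.155, -0.002], TCP at [264.966, -566.057, 256.281] pointing down, gripper open.
Joint ranges: [-2.63, 2.63], [-0.92, 2.1], [0.06, 2.66], [-1.3, 4.44], [0, 2.69], [-3.02, 3.02]. Speed limits (rad/s): [2.22, 2.22, 2.79, 3.14, 3.14, 3.14].

INTERFACE

Orientations are given as [roll, pitch, yaw] about the fixed x, y, z axes, in that order (R = Rz(yaw) Ry(pitch) Rx(roll)).
In Python, from rig import r gives the robot as it stands.
- The arm moves only by the tool carry_out, never from a script. Its arguments are lists of equal length, an entry for each row: "delta_pos": the shift along the tool's x, y, z in m, a list of three; "rot": the turn, a rotation vector about the tool's x, y, z in degrees, a list of three. A call has 1 to 8 rows; each row is the pose to reach, as a shift and turn from the pose commanded when the call began, along the tool's axes at that moment; what a row does not reach only later rows make up. A row lasts 1/8 s, in which the tool goes at most 62.5 mm and 10.7 degrees, less where a joint would pass 70% of its speed; a pose out of reach is approached as far as the arm can. A call with a gripper value outside its range is refused whole. "claw" is the finger opening in m, from 0 to 0.0854, set as the call begins (left out, the last holds). The fingers move at their own pace and stop on an object; "grip_force" is the grip in N (left out, the last holds). Time passes only in rows, so rows that repeat a pose let the fingers close. It gives the time, the measured TCP pose, the force, the opening and the grip force at its end, in the units of the state.
- r.sense(): the state, without advancing time (a new reading comes with each control period).
- r.grab_frame(name): name is "scene" or "top" or "wrist"; returns the picture (384x512x3 uint8, blue, green, red); there is no depth.
- r.camera_info(name): a dict with "fx", "fy", "cx", "cy" (pixels), "pose" (4x4, takes a point from camera to world coordinates); the wrist camera has in their place "hand_eye" (4x4, takes a point from camera to tool coordinates, whose origin is the TCP and whose axes are the flange's). Camera axes: x right, y down, z forward; pixel columns grow to the right and rows downward; lengths in mm; the calibration is good to about 2 mm. The wrist camera is an equidistant fisheye: a pixel r from the principal point sees the ray r / f radians off the axis. A picture is of the moment at which its call begins: read the wrist's pose just before it. camera_info takes no time and is no camera call.
- r.sign_off(): hands the job in; it is judged then, once.
Trained networks look in the newest picture that a camera, given by its name, has taken for a name from the list of things; names that differ only in an ending like _2 or _b are one class to them, and where a whole thing is asked for, a point or a joint stands for the part that bears it (a point fixed in the world has none). Each returns a list of dicts, best first, with "p" (0 to 1); they miss things now and then, are a little off and sometimes report something else, mostly with a low value. They report only what shows in the picture. A call takes as long as a camera call.
- r.recognise(thing, camera): "box" ([left, top, right, bottom] in pixels, round what is visible of it).
- r.cut_out(thing, camera): "mask" (384x512 bool, what is visible of it) and "box" ([left, top, right, bottom] in pixels, round what is visible of it).
The state is a dict: "clock": time; "qpos": joint angles; "qvel": joint speeds; "joint_efforts": joint torques, N m; "eef_pos": TCP position; "tcp_rot": TCP orientation; "contact_force": force on the tool from outside, world axes, zero at the start; "wrist_torque": the same for the moment, N m; "opening": opening from 0.0 (shut) to 1.0 (fully open); "grasp_force": force on a finger pad.
Only numpy, scipy, OpenCV 4.12 (cv2) and the standard library are available. Lean on these libraries where they do the work, as an engineer would, in place of code of your own. Each camera call takes 0.05 s, during which the arm holds its last target. There are 200 camera calls.

TASK

Clear the mosaic bench: pick up the empty round metal pail by its handle and hang it by that handle on the stand's double hook, so that the handle's bar lies across both prongs behind their upturned tips and the pail hangs upright and still. Leave the square metal caddy where it stands.

Things in the scene. Friction and masses are not known exactly. Their poses are not given: they have to be found in the camera images.
- pail: Empty round bare-metal pail, 0.35 kg: rim 104 mm across, foot 90 mm, 80 mm high. Its stiff upright handle does not fold: a round bar 10 mm thick, two uprights at y = +60 and -60 mm joined by a straight level top bar along the pail's y, centreline 165 mm above the underside. Origin: centre of the underside; z up.
- pail_bar (a point): Middle of the centreline of the pail's top handle bar, 165 mm above the underside; axes as the pail's: the bar runs along y (110 mm clear between the uprights), so it is pinched along x.
- caddy: Bystander: low square open caddy of the same bare metal, 110 x 110 mm and 50 mm high, with the same kind of handle arch (bar along its y, centreline 115 mm above the underside). Origin: centre of the underside; z up. Not to be moved.
- stand: Dark steel stand, fixed. Origin: foot of its post (18 mm thick, 220 mm tall, on a 12 mm base plate); z up. Two level 8 mm prongs at y = +30 and -30 mm (52 mm gap between them, open for fingers) run from the post along -x for 125 mm, top side 220 mm above the table; each ends in a tip slanting up and outward to x = -141 mm, 244 mm above the table.
- hook_seat (a point): Where the hung pail's bar middle belongs: midway between the two prongs, 92 mm from the post's axis along the stand's -x, 225 mm above the table (centreline of a bar lying on the prongs). Axes as the stand's: prongs point along -x, the bar lies along y. The prongs enter under the bar and over the pail's rim from the tips' side.

How it is judged:
By the outcome, as a careful person would: the job done as asked, in the order asked, and still so for the second after the job is handed in, with the robot touching nothing.
It also fails if it takes over 48 s, if anything falls off the work surface, if the arm or the gripper's body presses on something with over 40 N, if the wrist force passes 120 N, or if a joint passes its speed limit or range.

## Working session

There is one attempt and no reset: what is moved stays moved. The work goes in short steps, Python scripts to look and compute and a tool call to move; the robot and the scene stay as the last step left them, time stands still between calls to the robot, and variables do not carry over. Pictures are saved under pics/ and viewed, at most 10 in all, crops included, and the job is handed in when it is done.

Besides the shell and the picture viewer there is one more tool, called after "Request:" as name(argument=value, ...), one argument or row to a line, values as JSON. carry_out: Moves the arm, as the interface text tells. Its arguments: {"type":"object","properties":{"delta_pos":{"type":"array","items":{"type":"array","items":{"type":"number"}}},"rot":{"type":"array","items":{"type":"array","items":{"type":"number"}}},"claw":{"type":"number"},"grip_force":{"type":"number"}},"required":["delta_pos","rot"]}

```bash
mkdir -p pics
cat > h.py <<'E'
import numpy as np,cv2
from rig import r
from scipy.spatial.transform import Rotation as R
def ray(cam,u,v):
    c=r.camera_info(cam);d=np.array([(u-c['cx'])/c['fx'],(v-c['cy'])/c['fy'],1.]);P=np.array(c['pose']);return P[:3,3],P[:3,:3]@d
def onz(cam,u,v,z):
    o,d=ray(cam,u,v);return o+d*(z-o[2])/d[2]
def proj(cam,p):
    c=r.camera_info(cam);P=np.linalg.inv(np.array(c['pose']));q=P[:3,:3]@np.array(p,float).T.reshape(3,-1)+P[:3,3:];return np.c_[c['fx']*q[0]/q[2]+c['cx'],c['fy']*q[1]/q[2]+c['cy']]
E
python3 - <<'E'
from h import *
ims=[]
for c in ['scene','top']:
    im=r.grab_frame(c).copy()
    for n in ['pail','caddy','stand']:
        for o in r.recognise(n,c)[:2]: print(c,n,np.round(o['box']),round(o['p'],2))
    cv2.imwrite(f'pics/{c}0.png',cv2.resize(im,(800,600)))
    print(c,r.camera_info(c))
print(r.tips_ahead,r.sense())
E
```

```text
scene pail [334. 213. 378. 292.] 0.86
scene caddy [230. 118. 265. 167.] 0.83
scene stand [198. 146. 272. 272.] 0.91
scene {'fx': 347.1268175674426, 'fy': 347.1268175674426, 'cx': 253.42240946865502, 'cy': 186.92965420364092, 'pose': array([[-8.43621801e-01,  3.78704580e-01, -3.80637751e-01,
         9.23988753e+02],
       [ 5.36920767e-01,  6.00646225e-01, -5.92402061e-01,
         5.21115680e+02],
       [ 4.28325435e-03, -7.04135607e-01, -7.10052604e-01,
         7.81377943e+02],
       [ 0.00000000e+00,  0.00000000e+00,  0.00000000e+00,
         1.00000000e+00]])}
top pail [126. 216. 181. 257.] 0.94
top caddy [324. 213. 384. 269.] 0.67
top caddy [124. 216. 181. 257.] 0.39
top stand [218. 137. 275. 212.] 0.68
top {'fx': 447.97382210800214, 'fy': 447.97382210800214, 'cx': 256.64331141051105, 'cy': 188.3397511934282, 'pose': array([[ 1.83347081e-03, -9.98681595e-01,  5.13001985e-02,
         5.30026553e+02],
       [-9.99983599e-01, -2.10937546e-03, -5.32461305e-03,
        -2.11988051e+00],
       [ 5.42580444e-03, -5.12895946e-02, -9.98669083e-01,
         1.28220468e+03],
       [ 0.00000000e+00,  0.00000000e+00,  0.00000000e+00,
         1.00000000e+00]])}
25.0 {'clock': 0.4, 'qpos': array([-1.13539164e+00,  3.53131353e-01,  1.63347693e+00,  1.88455290e-05,
        1.15522162e+00, -2.43777636e-03]), 'qvel': array([-4.81033938e-04, -1.05314333e-03,  9.39397298e-05, -1.62579881e-03,
        3.10883865e-04,  7.28576657e-04]), 'joint_efforts': array([ 6.47087454e-04, -6.04552603e+01, -3.42006969e+01,  1.62406600e-06,
        3.76698183e-03, -6.34293838e-05]), 'eef_pos': array([ 264.95264748, -566.0022434 ,  256.16590996]), 'tcp_rot': array([-3.14135544e+00, -1.78179906e-05,  4.37834853e-01]), 'contact_force': array([ 0.2731213 ,  0.13623722, -0.11485083]), 'wrist_torque': array([ 0.02504674, -0.03534971,  0.02174334]), 'grasp_force': 0.0, 'opening': 0.9978074912610221}
```

View pics/scene0.png

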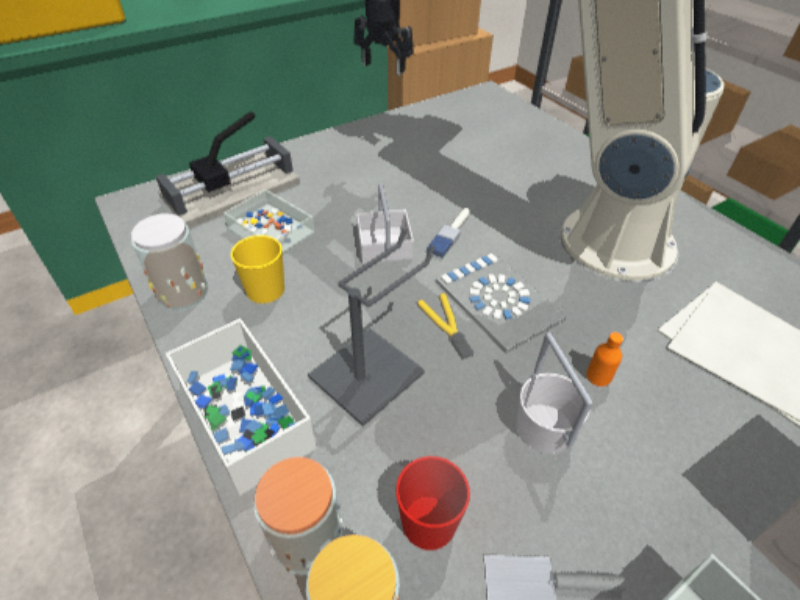

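View pics/top0.png

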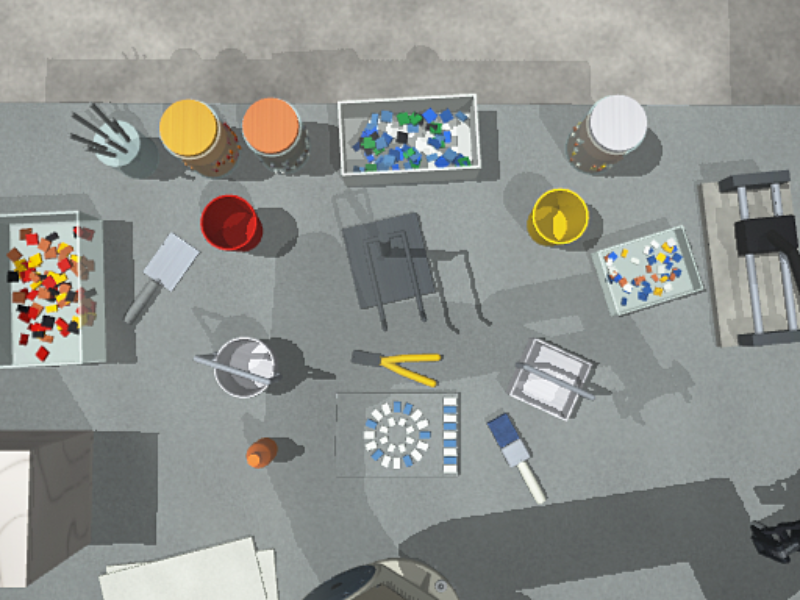

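The scene picture shows the round pail at about (552,410), its bar running from (548,338) to (588,405). The caddy is at (383,230) and the stand post at (357,340). In the top picture the pail's bar runs from (195,357) to (270,380), and the prong tips are at (384,328) and (425,318).

Run:
```python
from h import *
k=1/1.5625
for n,c,pts,z in [('bar','top',[(195,357),(272,380)],165),('bar','scene',[(548,338),(588,405)],165),
  ('root','top',[(369,240),(405,233)],216),('tip','top',[(384,328),(425,318)],244),
  ('tip','scene',[(408,234),(456,240)],244),('root','scene',[(341,285),(364,303)],216),('base','scene',[(310,376),(350,330),(422,372),(365,418)],12),('base','top',[(343,229),(417,212),(439,290),(360,308)],12)]:
    P=np.array([onz(c,u*k,v*k,z) for u,v in pts]);d=P[1]-P[0]
    print(n,c,np.round(P[:,:2],0).tolist(),'mid',np.round(P.mean(0)),'len',np.linalg.norm(d).round(),'ang',np.degrees(np.arctan2(d[1],d[0])).round(1))
```

```text
bar top [[487.0, 319.0], [451.0, 196.0]] mid [469. 258. 165.] len 128.0 ang -106.4
bar scene [[455.0, 207.0], [491.0, 321.0]] mid [473. 264. 165.] len 119.0 ang 72.2
root top [[668.0, 41.0], [679.0, -14.0]] mid [673.  14. 216.] len 56.0 ang -78.8
tip top [[533.0, 17.0], [548.0, -43.0]] mid [541. -13. 244.] len 63.0 ang -76.2
tip scene [[551.0, -25.0], [497.0, 27.0]] mid [524.   1. 244.] len 75.0 ang 136.6
root scene [[682.0, -7.0], [672.0, 44.0]] mid [677.  18. 216.] len 51.0 ang 101.7
base scene [[747.0, -28.0], [638.0, -82.0], [579.0, 69.0], [709.0, 95.0]] mid [668.  14.  12.] len 122.0 ang -153.4
base top [[714.0, 97.0], [746.0, -38.0], [603.0, -78.0], [570.0, 65.0]] mid [658.  12.  12.] len 139.0 ang -76.8
```

```bash
cat >> h.py <<'E'
def go(x,y,z,yaw):
    s=r.sense();A=R.from_euler('xyz',s['tcp_rot']);B=R.from_euler('xyz',[np.pi,0,np.radians(yaw)])
    d=A.inv().apply(np.array([x,y,z])-s['eef_pos']);w=np.degrees((A.inv()*B).as_rotvec())
    print('t',round(s['clock'],2),'at',np.round(s['eef_pos'],1),np.degrees(s['tcp_rot']).round(1),'delta m',np.round(d/1000,4),'rot',np.round(w,1),'F',s['contact_force'].round(1),'op',round(s['opening'],2),'g',round(s['grasp_force']))
E
python3 - <<'E'
from h import *
go(471,260,300,73);go(368,-153,300,49)
E
```

```text
t 0.4 at [ 265.  -566.   256.2] [-180.    -0.    25.1] delta m [ 0.5368 -0.6607 -0.0437] rot [ -0.   -0.  -47.9] F [ 0.3  0.1 -0.1] op 1.0 g 0
t 0.4 at [ 265.  -566.   256.2] [-180.    -0.    25.1] delta m [ 0.2684 -0.3304 -0.0438] rot [ -0.   -0.  -23.9] F [ 0.3  0.1 -0.1] op 1.0 g 0
```

Request:
carry_out(
  delta_pos=[
    [0.268,-0.33,-0.044],
    [0.268,-0.33,-0.044],
    [0.268,-0.33,-0.044],
    [0.268,-0.33,-0.044],
    [0.537,-0.661,-0.044],
    [0.537,-0.661,-0.044],
    [0.537,-0.661,-0.044],
    [0.537,-0.661,-0.044],
  ],
  rot=[
    [0,0,-6],
    [0,0,-12],
    [0,0,-18],
    [0,0,-24],
    [0,0,-30],
    [0,0,-36],
    [0,0,-42],
    [0,0,-48],
  ],
  claw=0.0854,
)

```text
clock: 1.4
eef_pos: [385.9, -80.5, 290.1]
tcp_rot: [3.14, -0.0, 1.279]
contact_force: [1.1, 0.3, 0.3]
opening: 1.0
grasp_force: 0.0
```

Run:
```python
from h import *
go(471,260,300,73);print(r.camera_info('wrist'))
```

```text
t 1.4 at [385.9 -80.5 290.1] [179.9  -0.   73.3] delta m [ 0.3506 -0.0165 -0.0099] rot [ 0.1 -0.   0.3] F [1.1 0.3 0.3] op 1.0 g 0
{'fx': 297.3186396354542, 'fy': 297.3186396354542, 'cx': 253.75850134129013, 'cy': 192.6089522520688, 'hand_eye': array([[ 2.93371000e-04, -9.56455446e-01, -2.91878219e-01,
         7.37152729e+01],
       [ 9.99999496e-01,  4.16385134e-07,  1.00374944e-03,
         8.08797995e-02],
       [-9.59920083e-04, -2.91878366e-01,  9.56454964e-01,
        -1.17723683e+02],
       [ 0.00000000e+00,  0.00000000e+00,  0.00000000e+00,
         1.00000000e+00]])}
```

Request:
carry_out(
  delta_pos=[
    [0.345,-0.016,-0.01],
    [0.345,-0.016,-0.01],
    [0.345,-0.016,-0.01],
    [0.345,-0.016,-0.01],
    [0.345,-0.016,-0.01],
    [0.345,-0.016,-0.01],
    [0.345,-0.016,-0.01],
    [0.345,-0.016,-0.01],
  ],
  rot=[
    [0,0,0],
    [0,0,0],
    [0,0,0],
    [0,0,0],
    [0,0,0],
    [0,0,0],
    [0,0,0],
    [0,0,0],
  ],
)

```text
clock: 2.4
eef_pos: [470.3, 251.9, 299.4]
tcp_rot: [-3.141, 0.001, 1.276]
contact_force: [0.1, -0.3, 1.4]
opening: 1.003
grasp_force: 0.0
```

```bash
cat >> h.py <<'E'
def wpix(p):
    s=r.sense();c=r.camera_info('wrist');T=np.eye(4);T[:3,:3]=R.from_euler('xyz',s['tcp_rot']).as_matrix();T[:3,3]=s['eef_pos']
    return T@np.array(c['hand_eye']),c
def won(pts,z):
    T,c=wpix(0);out=[]
    for u,v in pts:
        a=np.array([u-c['cx'],v-c['cy']]);n=np.linalg.norm(a);th=n/c['fx']
        d=T[:3,:3]@np.r_[a/n*np.sin(th),np.cos(th)];out.append(T[:3,3]+d*(z-T[2,3])/d[2])
    return np.array(out)
E
python3 - <<'E'
from h import *
go(471,260,300,73)
cv2.imwrite('pics/w1.png',cv2.resize(r.grab_frame('wrist'),(800,600)))
for o in r.recognise('pail','wrist'): print(o)
E
```

```text
t 2.4 at [470.3 251.9 299.4] [-180.     0.    73.1] delta m [ 0.008  -0.0017 -0.0006] rot [-0.   0.   0.1] F [ 0.1 -0.3  1.4] op 1.0 g 0
{'box': [205.1, 104.9, 292.2, 250.3], 'p': 0.59}
```

View pics/w1.png

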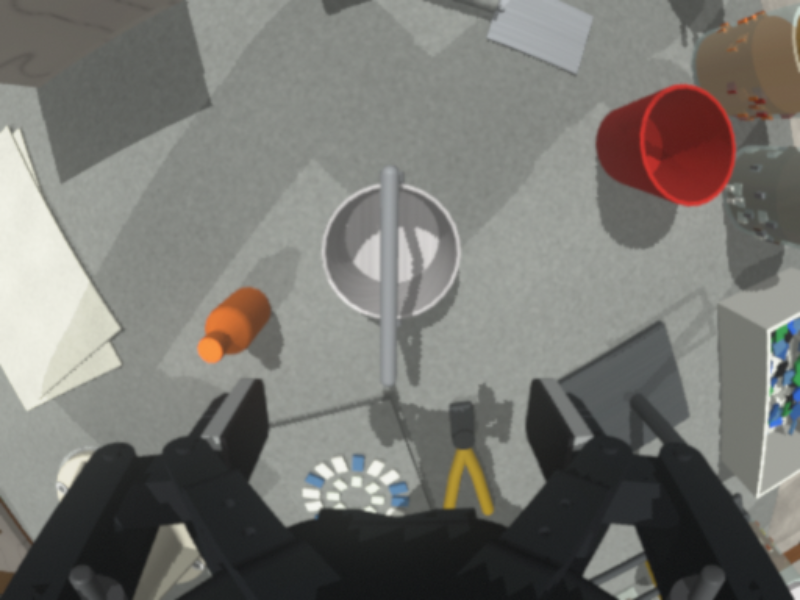

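The wrist view shows the bar running straight along the image columns, from (390,168) to (389,385), above the round pail. The fingers are well aligned with it.

Run:
```python
from h import *
P=won([(390/1.5625,168/1.5625),(389/1.5625,383/1.5625)],165);d=P[0]-P[1];m=P.mean(0)
a=np.degrees(np.arctan2(d[1],d[0]));print(P,m,np.linalg.norm(d),a)
go(m[0],m[1],171,a)
```

```text
[[488.18844556 320.32741693 165.        ]
 [450.2711678  199.57744107 165.        ]] [469.22980668 259.952429   165.        ] 126.56333048617651 72.56694028764817
t 2.5 at [470.5 251.4 299.6] [-180.    0.   73.] delta m [ 0.0079 -0.0037  0.1286] rot [-0.   0.   0.5] F [-0.2  0.3  0.7] op 1.0 g 0
```

Request:
carry_out(
  delta_pos=[
    [0.008,-0.004,0.03],
    [0.008,-0.004,0.06],
    [0.008,-0.004,0.09],
    [0.008,-0.004,0.115],
    [0.008,-0.004,0.128],
    [0.008,-0.004,0.128],
    [0.008,-0.004,0.128],
  ],
  rot=[
    [0,0,0.5],
    [0,0,0.5],
    [0,0,0.5],
    [0,0,0.5],
    [0,0,0.5],
    [0,0,0.5],
    [0,0,0.5],
  ],
)

```text
clock: 3.38
eef_pos: [469.8, 261.3, 172.6]
tcp_rot: [3.141, -0.001, 1.266]
contact_force: [-0.2, 1.0, 0.3]
opening: 0.999
grasp_force: 0.0
```

Request:
carry_out(
  delta_pos=[
    [0,0,0],
    [0,0,0],
    [0,0,0],
    [0,0,0],
    [0,0,0],
    [0,0,0],
    [0,0,0],
    [0,0,0],
  ],
  rot=[
    [0,0,0],
    [0,0,0],
    [0,0,0],
    [0,0,0],
    [0,0,0],
    [0,0,0],
    [0,0,0],
    [0,0,0],
  ],
  claw=0.0,
  grip_force=60,
)

```text
clock: 4.38
eef_pos: [469.2, 261.3, 171.7]
tcp_rot: [-3.142, -0.0, 1.267]
contact_force: [-2.1, -0.2, 5.8]
opening: 0.09
grasp_force: 58.7
```

Request:
carry_out(
  delta_pos=[
    [0,0,-0.01],
    [0,0,-0.03],
    [0,0,-0.05],
    [0,0,-0.07],
    [0,0,-0.09],
    [0,0,-0.1],
    [0,0,-0.1],
    [0,0,-0.1],
  ],
  rot=[
    [0,0,0],
    [0,0,0],
    [0,0,0],
    [0,0,0],
    [0,0,0],
    [0,0,0],
    [0,0,0],
    [0,0,0],
  ],
)

```text
clock: 5.38
eef_pos: [468.8, 261.0, 270.8]
tcp_rot: [-3.141, 0.001, 1.267]
contact_force: [-0.2, -0.7, -2.8]
opening: 0.092
grasp_force: 58.6
```

Run:
```python
from h import *
# seat estimate; bar at z+(-6)
post=np.array([674,15]);yaw=12.5;u=np.array([np.cos(np.radians(yaw)),np.sin(np.radians(yaw))])
for d in (92,190): print(post-d*u); go(*(post-d*u),285,yaw+90)
a=r.grab_frame('scene')[90:250,180:400];b=r.grab_frame('top')[110:270,100:320]
cv2.imwrite('pics/s2.png',cv2.resize(np.vstack([a,b]),None,fx=1.8,fy=1.8,interpolation=cv2.INTER_CUBIC))
```

```text
[584.18076734  -4.91244448]
t 5.38 at [468.8 261.  270.8] [-1.799e+02  1.000e-01  7.260e+01] delta m [-0.2192  0.1897 -0.0142] rot [ -0.1   0.  -29.9] F [-0.2 -0.7 -2.8] op 0.09 g 59
[488.50375865 -26.12352665]
t 5.38 at [468.8 261.  270.8] [-1.799e+02  1.000e-01  7.260e+01] delta m [-0.268   0.1047 -0.0141] rot [ -0.1   0.  -29.9] F [-0.2 -0.7 -2.8] op 0.09 g 59
```

View pics/s2.png

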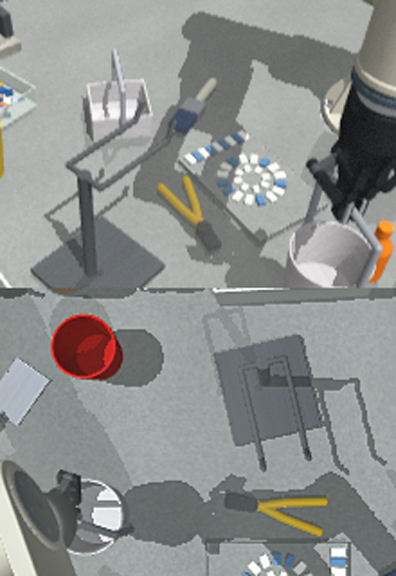

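The pail hangs from the gripper, clear of the table. In the top crop the prong tips are at (263,466) and (308,456), and the prong roots at (241,370) and (284,358). Next I fit the stand's pose to these points.

Run:
```python
from h import *
from scipy.optimize import least_squares
ob=[('top',(-141,30,244),(246.1,208.9)),('top',(-141,-30,244),(271.1,203.3)),('top',(-4,30,216),(233.9,155.6)),('top',(-4,-30,216),(257.8,148.9)),
('scene',(-141,-30,244),(261.1,149.8)),('scene',(-141,30,244),(279,155.6)),('scene',(0,-30,216),(217.8,180.6)),('scene',(0,30,216),(233.9,191.1)),('scene',(0,0,220),(227,183))]
def W(q,p):
    c,s=np.cos(q[2]),np.sin(q[2]);return [q[0]+c*p[0]-s*p[1],q[1]+s*p[0]+c*p[1],p[2]]
f=lambda q:np.concatenate([(proj(c,W(q,p))[0]-o) for c,p,o in ob])
s=least_squares(f,[674,15,.218],loss='soft_l1');q=s.x
print(q,np.degrees(q[2]),f(q).reshape(-1,2).round(1))
for d in (92,200): go(*W(q,(-d,0,285)),np.degrees(q[2])+90)
```

```text
[6.74833752e+02 1.77479558e+01 2.11595502e-01] 12.12352922892452 [[-0.4  2.1]
 [-0.   2.3]
 [ 0.2 -0.6]
 [ 0.8  0.9]
 [-0.8 -4.7]
 [-0.9  0.8]
 [-0.2  0.4]
 [ 1.1  3.2]
 [-1.   3.3]]
t 5.47 at [468.8 261.  270.7] [-1.799e+02  1.000e-01  7.260e+01] delta m [-0.2158  0.1893 -0.0143] rot [ -0.1   0.  -29.5] F [-0.8 -0.1 -3.3] op 0.09 g 59
t 5.47 at [468.8 261.  270.7] [-1.799e+02  1.000e-01  7.260e+01] delta m [-0.269   0.0954 -0.0141] rot [ -0.1   0.  -29.5] F [-0.8 -0.1 -3.3] op 0.09 g 59
```

Request:
carry_out(
  delta_pos=[
    [-0.015,0.004,-0.007],
    [-0.05,0.014,-0.014],
    [-0.095,0.027,-0.014],
    [-0.14,0.039,-0.014],
    [-0.185,0.052,-0.014],
    [-0.23,0.064,-0.014],
    [-0.265,0.074,-0.014],
    [-0.279,0.078,-0.014],
  ],
  rot=[
    [0,0,-2],
    [0,0,-6],
    [0,0,-10],
    [0,0,-15],
    [0,0,-20],
    [0,0,-24],
    [0,0,-28],
    [0,0,-29.5],
  ],
)

```text
clock: 6.48
eef_pos: [459.7, -30.2, 285.1]
tcp_rot: [-3.141, 0.0, 1.781]
contact_force: [-0.5, 0.7, -2.2]
opening: 0.091
grasp_force: 58.5
```

Request:
carry_out(
  delta_pos=[
    [0,0,0],
    [0,0,0],
    [0,0,0],
    [0,0,0],
  ],
  rot=[
    [0,0,0],
    [0,0,0],
    [0,0,0],
    [0,0,0],
  ],
)

```text
clock: 6.98
eef_pos: [460.1, -27.7, 285.6]
tcp_rot: [-3.142, -0.0, 1.782]
contact_force: [0.2, 0.5, -2.4]
opening: 0.089
grasp_force: 58.5
```

Run:
```python
from h import *
q=(674.8,17.7);a=np.radians(12.2);u=np.array([np.cos(a),np.sin(a)])
for d in (220,92): go(*(q-d*u),268,102.2)
a=r.grab_frame('scene')[90:250,180:400];b=r.grab_frame('top')[110:270,150:370]
cv2.imwrite('pics/s3.png',cv2.resize(np.hstack([a,b]),None,fx=1.8,fy=1.8,interpolation=cv2.INTER_CUBIC))
cv2.imwrite('pics/w3.png',cv2.resize(r.grab_frame('wrist'),(800,600)))
```

```text
t 6.97 at [460.1 -27.7 285.6] [-180.    -0.   102.1] delta m [-0.001  -0.0006  0.0176] rot [-0.  -0.  -0.1] F [ 0.2  0.5 -2.4] op 0.09 g 59
t 6.97 at [460.1 -27.7 285.6] [-180.    -0.   102.1] delta m [-0.0008  0.1274  0.0176] rot [-0.  -0.  -0.1] F [ 0.2  0.5 -2.4] op 0.09 g 59
```

View pics/s3.png

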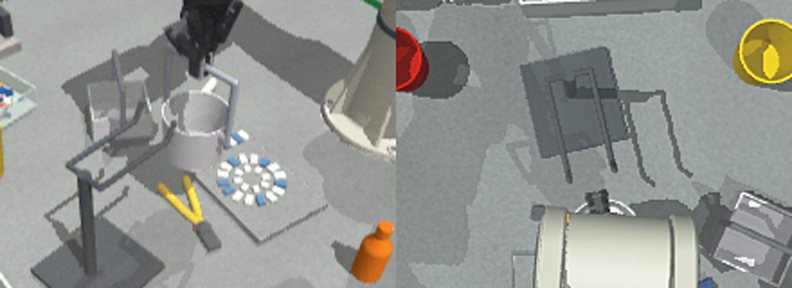

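View pics/w3.png

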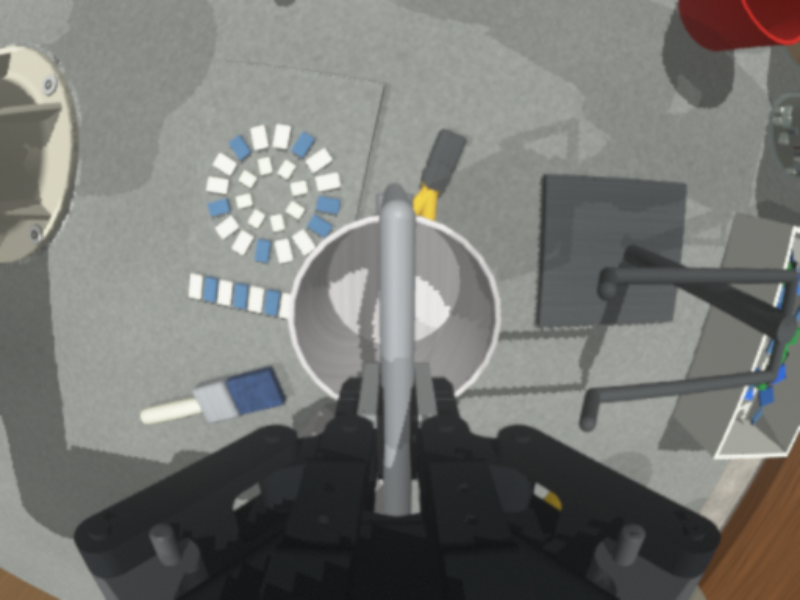

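The wrist view shows the prong tips at (608,285) and (588,424), beside the pail. The bar is square to the prongs and still held at its middle.

Run:
```python
from h import *
k=1.5625
T=won([(607/k,283/k),(588/k,422/k)],243);m=T.mean(0);d=T[0]-T[1]
print(T.round(1),m,np.linalg.norm(d),np.degrees(np.arctan2(d[1],d[0])))
a=np.radians(12.2);u=np.array([np.cos(a),np.sin(a)]);p=m[:2]+49*u;print(p);go(*p,285.6,102.2)
```

```text
[[532.2  20.1 243. ]
 [546.7 -39.7 243. ]] [539.44865852  -9.79875148 243.        ] 61.60425406199234 103.65238988913798
[5.87342037e+02 5.56163548e-01]
t 7.12 at [460.1 -28.  285.6] [-180.    -0.   102.1] delta m [ 0.0012  0.1304 -0.    ] rot [-0.  -0.  -0.1] F [-0.3  0.  -2.2] op 0.09 g 59
```

Request:
carry_out(
  delta_pos=[
    [0,0.008,0],
    [0,0.025,0],
    [0,0.045,0],
    [0,0.07,0],
    [0,0.095,0],
    [0,0.115,0],
    [0,0.125,0],
    [0,0.129,0],
  ],
  rot=[
    [0,0,0],
    [0,0,0],
    [0,0,0],
    [0,0,0],
    [0,0,0],
    [0,0,0],
    [0,0,0],
    [0,0,0],
  ],
)

```text
clock: 8.12
eef_pos: [586.8, -1.1, 285.1]
tcp_rot: [-3.141, -0.0, 1.782]
contact_force: [0.1, -0.1, -2.2]
opening: 0.094
grasp_force: 58.6
```

Request:
carry_out(
  delta_pos=[
    [0,0,0],
    [0,0,0.005],
    [0,0,0.015],
    [0,0,0.027],
    [0,0,0.038],
    [0,0,0.045],
    [0,0,0.048],
    [0,0,0.048],
  ],
  rot=[
    [0,0,0],
    [0,0,0],
    [0,0,0],
    [0,0,0],
    [0,0,0],
    [0,0,0],
    [0,0,0],
    [0,0,0],
  ],
)

```text
clock: 9.12
eef_pos: [586.3, -1.3, 237.5]
tcp_rot: [-3.141, -0.0, 1.782]
contact_force: [0.2, -0.3, -2.7]
opening: 0.097
grasp_force: 58.5
```

Request:
carry_out(
  delta_pos=[
    [0,0,0],
    [0,0,0.002],
    [0,0,0.004],
    [0,0,0.005],
    [0,0,0.005],
    [0,0,0.005],
  ],
  rot=[
    [0,0,0],
    [0,0,0],
    [0,0,0],
    [0,0,0],
    [0,0,0],
    [0,0,0],
  ],
)

```text
clock: 9.88
eef_pos: [586.3, -1.3, 232.6]
tcp_rot: [3.142, 0.0, 1.782]
contact_force: [0.6, -0.2, -2.6]
opening: 0.091
grasp_force: 58.6
```

Run:
```python
from h import *
go(587,0.5,231.7,102.2)
a=r.grab_frame('scene')[90:270,150:370]
w=r.grab_frame('wrist')
cv2.imwrite('pics/s4.png',np.hstack([cv2.resize(a,None,fx=1.8,fy=1.8,interpolation=cv2.INTER_CUBIC),cv2.resize(w,(400,324))]))
```

```text
t 9.88 at [586.3  -1.3 232.6] [180.    0.  102.1] delta m [0.0016 0.0011 0.0009] rot [ 0.   0.  -0.1] F [ 0.6 -0.2 -2.6] op 0.09 g 59
```

View pics/s4.png

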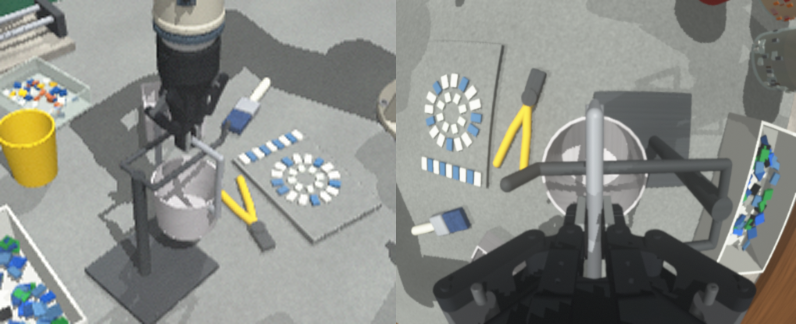

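The bar now lies over both prongs, behind their tips, and the fingers are in the gap. I'll lower the last millimetres until it touches.

Request:
carry_out(
  delta_pos=[
    [0,0,0.0005],
    [0,0,0.001],
    [0,0,0.001],
    [0,0,0.001],
  ],
  rot=[
    [0,0,0],
    [0,0,0],
    [0,0,0],
    [0,0,0],
  ],
)

```text
clock: 10.48
eef_pos: [586.2, -1.3, 231.6]
tcp_rot: [-3.142, -0.0, 1.782]
contact_force: [0.2, 0.0, -2.3]
opening: 0.095
grasp_force: 58.6
```

Request:
carry_out(
  delta_pos=[
    [0,0,0.0005],
    [0,0,0.001],
    [0,0,0.001],
    [0,0,0.001],
  ],
  rot=[
    [0,0,0],
    [0,0,0],
    [0,0,0],
    [0,0,0],
  ],
)

```text
clock: 10.98
eef_pos: [586.4, -1.3, 231.1]
tcp_rot: [3.141, 0.0, 1.782]
contact_force: [-2.6, -0.8, 5.1]
opening: 0.092
grasp_force: 59.4
```

It has touched, with 5 N upward. Now I release it gently.

Request:
carry_out(
  delta_pos=[
    [0,0,0],
    [0,0,0],
    [0,0,0],
  ],
  rot=[
    [0,0,0],
    [0,0,0],
    [0,0,0],
  ],
  claw=0.012,
  grip_force=20,
)

```text
clock: 11.35
eef_pos: [586.3, -1.3, 230.4]
tcp_rot: [-3.142, -0.0, 1.782]
contact_force: [-0.2, 0.5, -0.0]
opening: 0.142
grasp_force: 0.0
```

Request:
carry_out(
  delta_pos=[
    [0,0,0],
    [0,0,0],
    [0,0,0],
    [0,0,0],
    [0,0,0],
    [0,0,0],
  ],
  rot=[
    [0,0,0],
    [0,0,0],
    [0,0,0],
    [0,0,0],
    [0,0,0],
    [0,0,0],
  ],
  claw=0.05,
)

```text
clock: 12.1
eef_pos: [586.2, -1.3, 230.6]
tcp_rot: [-3.142, 0.0, 1.782]
contact_force: [-0.3, 0.0, -0.2]
opening: 0.581
grasp_force: 0.0
```

Request:
carry_out(
  delta_pos=[
    [0,0,-0.005],
    [0,0,-0.02],
    [0,0,-0.04],
    [0,0,-0.07],
    [0,0,-0.1],
    [0,0,-0.13],
    [0,0,-0.15],
    [0,0,-0.15],
  ],
  rot=[
    [0,0,0],
    [0,0,0],
    [0,0,0],
    [0,0,0],
    [0,0,0],
    [0,0,0],
    [0,0,0],
    [0,0,0],
  ],
)

```text
clock: 13.1
eef_pos: [587.0, -1.4, 383.2]
tcp_rot: [3.137, 0.001, 1.782]
contact_force: [-0.4, -0.8, 0.2]
opening: 0.583
grasp_force: 0.0
```

Run:
```python
from h import *
go(586,-1,381,102.2)
w0=r.grab_frame('wrist');a=r.grab_frame('scene')[90:270,150:370]
for _ in range(6): w=r.grab_frame('wrist')
print(cv2.absdiff(w0,w).mean())
cv2.imwrite('pics/s5.png',np.hstack([cv2.resize(a,None,fx=1.8,fy=1.8,interpolation=cv2.INTER_CUBIC),cv2.resize(w,(400,324))]))
```

```text
t 13.1 at [587.   -1.4 383.2] [1.798e+02 1.000e-01 1.021e+02] delta m [ 0.0006 -0.0009  0.0022] rot [ 0.2  0.1 -0.1] F [-0.4 -0.8  0.2] op 0.58 g 0
5.80534193250868
```

View pics/s5.png

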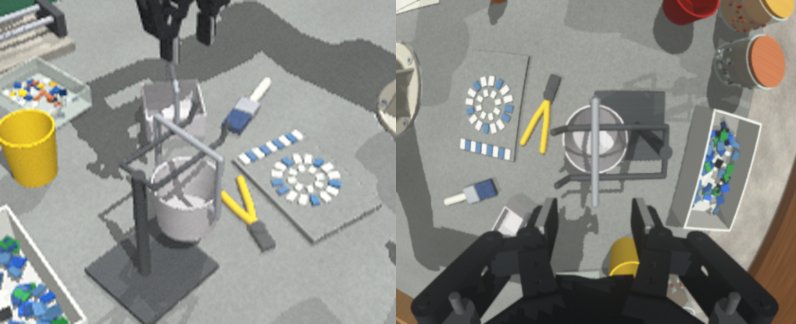

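The pail hangs with its bar across both prongs and the gripper is clear above it. I'll wait a few seconds for any swing to die out.

Request:
carry_out(
  delta_pos=[
    [0,0,0],
    [0,0,0],
    [0,0,0],
    [0,0,0],
    [0,0,0],
    [0,0,0],
    [0,0,0],
    [0,0,0],
  ],
  rot=[
    [0,0,0],
    [0,0,0],
    [0,0,0],
    [0,0,0],
    [0,0,0],
    [0,0,0],
    [0,0,0],
    [0,0,0],
  ],
)

```text
clock: 14.5
eef_pos: [586.3, -1.3, 380.6]
tcp_rot: [3.142, -0.0, 1.782]
contact_force: [0.1, -0.1, -0.2]
opening: 0.582
grasp_force: 0.0
```

Request:
carry_out(
  delta_pos=[
    [0,0,0],
    [0,0,0],
    [0,0,0],
    [0,0,0],
    [0,0,0],
    [0,0,0],
    [0,0,0],
    [0,0,0],
  ],
  rot=[
    [0,0,0],
    [0,0,0],
    [0,0,0],
    [0,0,0],
    [0,0,0],
    [0,0,0],
    [0,0,0],
    [0,0,0],
  ],
)

```text
clock: 15.5
eef_pos: [586.2, -1.3, 380.6]
tcp_rot: [-3.142, 0.0, 1.782]
contact_force: [-0.7, 0.6, -0.6]
opening: 0.587
grasp_force: 0.0
```

Run:
```python
from h import *
S=[r.grab_frame('scene')[160:225,225:280].astype(int) for _ in range(12)]
print([round(np.abs(s-S[0]).mean(),2) for s in S], [np.abs(s-S[0]).max() for s in S])
print(r.recognise('caddy','scene')[:1],r.recognise('pail','scene')[:1],r.sense()['clock'])
```

```text
[np.float64(0.0), np.float64(1.74), np.float64(1.76), np.float64(1.71), np.float64(1.75), np.float64(1.7), np.float64(1.77), np.float64(1.74), np.float64(1.75), np.float64(1.74), np.float64(1.72), np.float64(1.74)] [np.int64(0), np.int64(11), np.int64(11), np.int64(10), np.int64(10), np.int64(10), np.int64(9), np.int64(10), np.int64(10), np.int64(12), np.int64(9), np.int64(9)]
[{'box': [227.3, 125.2, 264.5, 170.0], 'p': 0.88}] [{'box': [238.7, 153.8, 271.0, 224.6], 'p': 0.85}] 16.2
```

```bash
python3 -c "
from rig import r
print(r.sign_off())"
```

```text
the job is handed in; nothing more can be done
None
```

The pail hangs still by its handle bar across both prongs, behind the upturned tips; the arm was never moved to the caddy, and the job was handed in at about 16 s with the gripper clear above.

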